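Lock the pump module onto its dock with the cam lock

ROBOT

A 6-joint arm with a two-finger parallel gripper is mounted at the origin on the work surface. World frame = base frame: x ahead of the robot, y to its left, z up, the work surface at z = 0. Lengths are in m, angles in rad, forces in N, time in s.
With the tool pointing down it reaches from about 0.225 to 0.875 m from the base axis. Payload 3.4 kg.
Tool frame: the origin (TCP) lies at the very end of the fingers, on their centre line; the grasp point (between the pads) lies 19 mm behind it; z points along the fingers, y is the direction in which the jaws open and shut (so a half turn about z gives the same grasp; the last joint's range is limited). The gripper opens to 85 mm and grips with 20 to 120 N. Pads are 22 mm wide; open, the fingers measure 114 mm over their backs; the gripper's body (76 mm by 85 mm) begins 54 mm behind the grasp point. The pads swing forward as they close: fully open they stand 13 mm farther back than shut.
Start: joints at [1.064, 0.276, 1.505, -0, 1.361, -0.121], TCP at [0.216, 0.533, 0.231] pointing down, gripper open.
Joint ranges: [-2.89, 2.89], [-0.75, 2.08], [0.22, 2.7], [-1.18, 4.32], [0.11, 2.71], [-2.7, 2.7]. Speed limits (rad/s): [2.57, 2.57, 3.14, 3.14, 3.14, 3.14].

INTERFACE

Orientations are given as a unit quaternion [w, x, y, z].
In Python, from rig import manip, eyes gives the robot as it stands. The module is installed in compiled form; this text tells all that it offers.
- The arm moves only by the tool servo_tool, never from a script. Its argument "deltas" is one flat list of numbers, 6 for each row, row after row: the shift along the tool's x, y, z in cm, then the turn, a rotation vector about the tool's x, y, z in degrees. A call has 1 to 20 rows; each row shifts and turns the pose as measured when the row begins, along the tool's axes as they then stand; what a row does not reach is not made up. A row lasts 1/10 s, in which the tool goes at most 50 mm and 8.59 degrees, less where a joint would pass 70% of its speed; a pose out of reach is approached as far as the arm can. A call with a gripper value outside its range is refused whole. "jaw" is the finger opening in cm, from 0 to 8.54, set as the call begins (left out, the last holds). The fingers move at their own pace and stop on an object; "grip_force" is the grip in N (left out, the last holds). Time passes only in rows, so rows that do not move let the fingers close. It gives the time, the measured TCP pose, the force and the opening at its end, in the units of the state.
- manip.get_state(): the state, without advancing time (a new reading comes with each control period).
- eyes.get_image(name): name is "side" or "top" or "wrist"; returns (picture, depth): 400x640x3 uint8, red, green, blue; 400x640 float32, m along the optical axis (not along the pixel's ray), 0 where there is no reading.
- eyes.get_calibration(name): a dict with "camera_matrix" (3x3 intrinsics, pixels), "rvec" (rotation vector, rad) and "tvec" (3), from world to camera coordinates, as OpenCV has them. Camera axes: x right, y down, z forward; pixel columns grow to the right and rows downward; lengths in m; the calibration is good to about 2 mm. The wrist camera is an equidistant fisheye: a pixel r from the principal point sees the ray r / f radians off the axis. A picture is of the moment at which its call begins: read the wrist's pose just before it. get_calibration takes no time and is no camera call; for the wrist camera it gives the pose at the moment of the call.
- manip.sign_off(): hands the job in, once; it reports no verdict.
The state is a dict: "clock": time; "qpos": joint angles; "qd": joint speeds; "effort": joint torques, N m; "position": TCP position; "ee_rot": TCP orientation; "contact_force": force on the tool from outside, world axes, zero at the start; "moment": the same for the moment, N m; "width": finger opening in m.
Only numpy, scipy, OpenCV 4.12 (cv2) and the standard library are available. Lean on these libraries where they do the work, as an engineer would, in place of code of your own. Each camera call takes 0.05 s, during which the arm holds its last target.

TASK

Take the wide-blade driver from its holder, seat its blade in the slot of the dock's cam disc and turn the disc clockwise until it has drawn the pump module in tight against the black seal; stop as soon as it goes tight, because forcing it crushes the seal. Then put the driver back upright, fully down in its holder, and let go. Work the pump module only through the cam, do not touch it or the dock with the gripper, and leave the other things alone.

Things in the scene. Friction and masses are not known exactly. Their poses are not given: they have to be found in the camera images.
- dock: Fixed aluminium base 214 x 86 x 10 mm, with a grey cam housing (72 mm wide, x=+17 to +74 mm, top 43 mm above the table) at its +x end and two guide rails on the -x side, between which the pump module sits. Origin on the table below the pump side of the seal; z up; x is the way the pump is drawn in. Turned by up to 0.4 rad from the table's axes.
- cam_slot (a point): Centre of the cam disc's top face (43 mm above the table), on the disc's vertical turning axis. The disc is steel, 44 mm across, flush in the top of the housing. A straight slot 24 mm long, 5 mm wide and 8 mm deep (floor 35 mm above the table) crosses its centre along this point's x axis (y across the slot, z up). The frame turns with the disc. Blade forces over 90 N damage it.
- cam_disc (a joint): Angle of the cam disc, rad: 0 open (mouth in its rim facing the pump's bolt, slot in line with the bolt), growing clockwise seen from above; starts between 0 and 0.2. The bolt head is caught at about 0.5; tight somewhere from 0.7 to 1.5, by the seal's thickness, so it must be felt. Friction holds it where it is left.
- pump_face (a point): Centre of the front face of the pump module's base (face 61 mm wide, 24 mm high; this point 14 mm above its underside), where a bolt with a 12 mm ball head comes out and reaches into the cam. x axis points towards the seal.
- seat_face (a point): Centre of the front face of the black seal frame on the cam housing, which the pump's front face must be drawn against. Gap to pump_face along the dock's x is 0.5 to 5 mm at the start.
- pump: Pump module, loose, about 0.8 kg: grey base 90 x 61 x 24 mm with a blue motor and steel pump head, top 76 mm above the table. Origin at its underside's centre, x towards the cam.
- seat: The black rubber seal frame on the dock, 64 mm wide, 22 mm high, 7 mm thick; it gives about 1 mm for 20 to 40 N. Felt at the driver: the disc turns at about 0.15 N m free, up to about 0.25 N m while drawing in; once the pump meets the seal the moment climbs, by 0.1 N m or more per 0.1 rad. 0.35 to 0.4 N m is well tight (some 20 N on the seal); from about 0.5 N m the seal is crushed.
- driver: Wide-blade driver, 106 mm long, 130 g, standing blade down in the holder. Origin at the middle of the blade's tip, z up along the shaft to the handle, x along the blade's width. Blade 20 mm wide (18 mm at the tip), 3 mm thick (2 mm in the last 4 mm), 14 mm long; round shaft 9 mm thick up to z=50 mm; black square handle 26 x 26 mm, faces along x and y, from z=50 to 106 mm.
- driver_handle (a point): Point on the driver's axis in the handle, 80 mm above the blade's tip: a good grip height. Same axes as the driver.
- holder: Fixed white block 90 x 70 x 56 mm (x, y, height), origin at its underside's centre, z up. A hole 27 mm (along x) by 15 mm (along y) goes down through its centre; the driver's blade and shaft stand in it with the handle's shoulder resting on the block's top, blade width along the block's x (to within 0.05 rad).
- holder_rest (a point): Where the driver's blade tip is when the driver stands fully down in the holder: on the hole's axis, 6 mm above the table.
- sample_bottle: Bystander: amber bottle 60 mm across, 120 mm tall; leave it.
- wrench: Bystander: spanner lying on the table; leave it.
- clamp_ring: Bystander: steel ring 60 mm across, 18 mm high; leave it.
Not all that is in view belongs to the job. What is meant by the driver is not blue, and is the smaller of those in its own colour.

How it is judged:
By the outcome, as a careful person would: the job done as asked, in the order asked, and still so for the second after the job is handed in, with the robot touching nothing.
It also fails if it takes over 67 s, if anything falls off the work surface, if the arm or the gripper's body presses on something with over 40 N, if the wrist force passes 120 N, or if a joint passes its speed limit or range.

## Working session

There is one attempt and no reset: what is moved stays moved. The work goes in short steps, Python scripts to look and compute and a tool call to move; the robot and the scene stay as the last step left them, time stands still between calls to the robot, and variables do not carry over. Pictures are saved under pics/ and viewed, and the job is handed in when it is done.

Besides the shell and the picture viewer there is one more tool, called after "Call:" as name(argument=value, ...) on one line, values as JSON. servo_tool: Moves the arm, as the interface text tells. Its arguments: {"type":"object","properties":{"deltas":{"type":"array","items":{"type":"number"}},"jaw":{"type":"number"},"grip_force":{"type":"number"}},"required":["deltas"]}

```bash
mkdir -p pics; ls; cat > h.py <<'E'
import numpy as np, cv2
from rig import manip, eyes
from scipy.spatial.transform import Rotation as R
def grab(name,tag):
    cal=eyes.get_calibration(name)
    im,d=eyes.get_image(name)
    cv2.imwrite(f'pics/{tag}.png',im[:,:,::-1]); np.savez(f'{tag}.npz',im=im,d=d,K=cal['camera_matrix'],r=np.array(cal['rvec']),t=np.array(cal['tvec']))
    return im,d
def load(tag):
    z=np.load(f'{tag}.npz'); return z['im'],z['d'],z['K'],cv2.Rodrigues(z['r'])[0],z['t'].reshape(3)
def cloud(tag):
    im,d,K,Rm,t=load(tag)
    v,u=np.mgrid[:d.shape[0],:d.shape[1]]
    P=np.stack([(u-K[0,2])/K[0,0]*d,(v-K[1,2])/K[1,1]*d,d],-1)
    W=(P-t)@Rm
    W[d==0]=np.nan
    return im,W
def proj(tag,X):
    im,d,K,Rm,t=load(tag); p=np.atleast_2d(X)@Rm.T+t; q=p@K.T; return q[:,:2]/q[:,2:]
def st():
    s=manip.get_state(); return s
E
python3 - <<'E'
from h import *
for n in ['top','side']: grab(n,n+'0')
s=st(); print(s)
for n in ['top','side']: print(eyes.get_calibration(n))
E
```

```text
pics
{'clock': 0.1, 'qpos': array([ 1.06403018e+00,  2.76538263e-01,  1.50600319e+00, -8.11123351e-06,
        1.36068630e+00, -1.20986828e-01]), 'qd': array([ 0.00068967, -0.00150984, -0.00260809, -0.0006088 , -0.00101227,
       -0.00040855]), 'effort': array([ 5.13583982e-04, -4.17701519e+01, -2.46401989e+01, -1.93897758e-04,
        5.83069981e-03,  9.03137106e-06]), 'position': array([0.21613588, 0.53233229, 0.23052382]), 'ee_rot': array([-2.48645402e-04,  1.91694862e-01,  9.81454233e-01, -7.78833373e-04]), 'contact_force': array([0.08147645, 0.00102197, 0.41863367]), 'moment': array([ 0.02352493, -0.02951257, -0.03906683]), 'width': 0.0853717939437102}
{'camera_matrix': array([[465.15166813,   0.        , 320.24524941],
       [  0.        , 465.15166813, 202.78020215],
       [  0.        ,   0.        ,   1.        ]]), 'rvec': array([ 2.1501026 , -2.2128827 ,  0.06849893]), 'tvec': array([0.02792942, 0.55112391, 1.07363991])}
{'camera_matrix': array([[410.72389384,   0.        , 316.06905092],
       [  0.        , 410.72389384, 200.24976031],
       [  0.        ,   0.        ,   1.        ]]), 'rvec': array([ 2.19831832, -0.87809302,  0.37364817]), 'tvec': array([-0.39992385,  0.32519409,  0.85855557])}
```

View pics/top0.png

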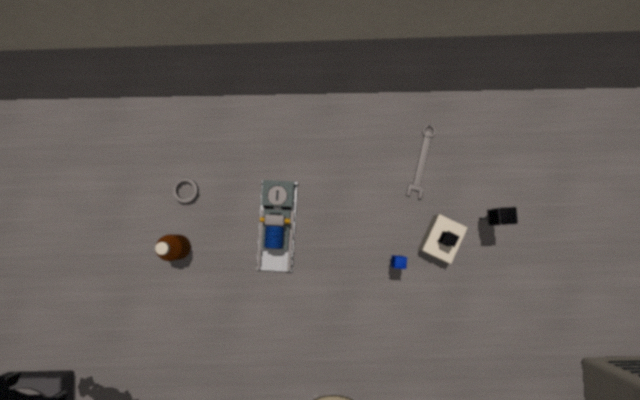

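View pics/side0.png

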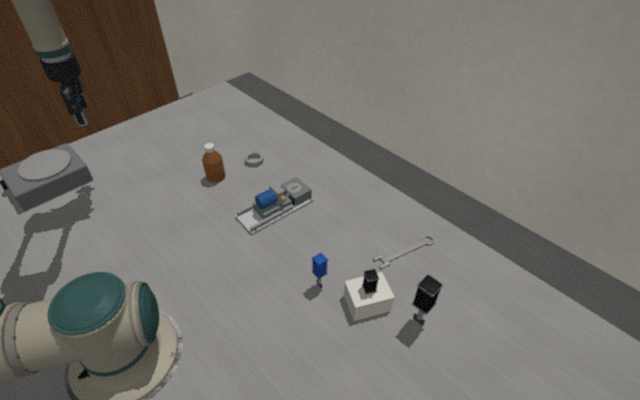

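Candidates for the driver:
- Blue driver: top (399,262), side (320,265). Wrong colour.
- Large black driver: top (503,215), side (427,293). The bigger of the two blacks.
- Small black driver in the white holder: top (449,238), side (371,281). This is my choice.

I'll check it in a close crop.

```bash
python3 - <<'E'
from h import *
a=cv2.imread('pics/top0.png'); b=cv2.imread('pics/side0.png')
c1=cv2.resize(a[190:290,380:530],None,fx=5,fy=5,interpolation=cv2.INTER_CUBIC)
cv2.imwrite('pics/c1.png',cv2.convertScaleAbs(c1,alpha=1.8))
c2=cv2.resize(b[230:340,300:450],None,fx=5,fy=5,interpolation=cv2.INTER_CUBIC)
cv2.imwrite('pics/c2.png',cv2.convertScaleAbs(c2,alpha=1.8))
c3=cv2.resize(a[170:280,240:320],None,fx=5,fy=5,interpolation=cv2.INTER_CUBIC)
cv2.imwrite('pics/c3.png',cv2.convertScaleAbs(c3,alpha=1.8))
im,W=cloud('top0')
for n,(u,v) in dict(drv=(449,238),big=(503,215),blue=(399,262),cam=(277,195),pump=(274,236),holder=(432,245),bottle=(165,247)).items(): print(n,W[v,u].round(4))
# holder: z 0.05-0.062
im,W=cloud('top0')
def rect(zlo,zhi,box):
    u0,v0,u1,v1=box
    w=W[v0:v1,u0:u1].reshape(-1,3); w=w[(w[:,2]>zlo)&(w[:,2]<zhi)]
    r=cv2.minAreaRect((w[:,:2]*1000).astype(np.float32)); print(len(w),np.median(w[:,2]),r)
rect(.045,.065,(415,205,475,275)); rect(.09,.13,(430,220,470,260)); rect(.035,.05,(255,175,305,220)); rect(.005,.02,(250,175,305,275))
E
```

```text
drv [ 0.4618 -0.2611  0.112 ]
big [ 0.5064 -0.3652  0.1471]
blue [ 0.4134 -0.1539  0.1032]
cam [0.5712 0.1114 0.0395]
pump [0.4768 0.1164 0.0754]
holder [ 0.4466 -0.2364  0.0592]
bottle [0.46   0.3442 0.1193]
1063 0.056336730033147084 ((461.1754455566406, -266.40484619140625), (71.20291900634766, 90.51301574707031), 62.689361572265625)
190 0.1114946376269694 ((460.49884033203125, -266.5645751953125), (27.925703048706055, 26.019424438476562), 61.211341857910156)
843 0.04293518296813375 ((563.4744262695312, 111.324951171875), (72.50177764892578, 84.40087127685547), 85.39675903320312)
1031 0.010465504311470513 ((504.6828308105469, 115.18370056152344), (126.72591400146484, 234.7676544189453), 87.90577697753906)
```

View pics/c1.png

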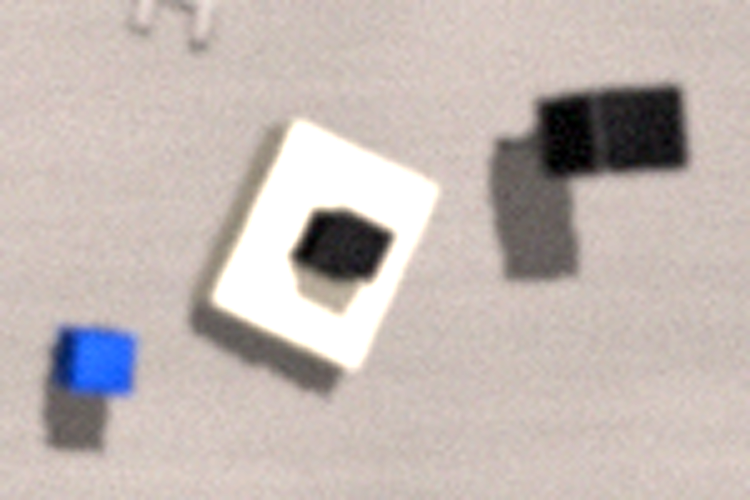

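View pics/c2.png

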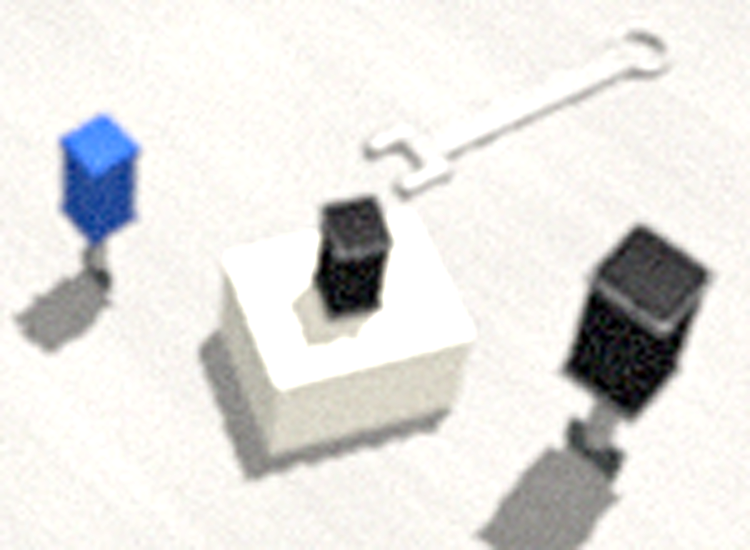

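View pics/c3.png

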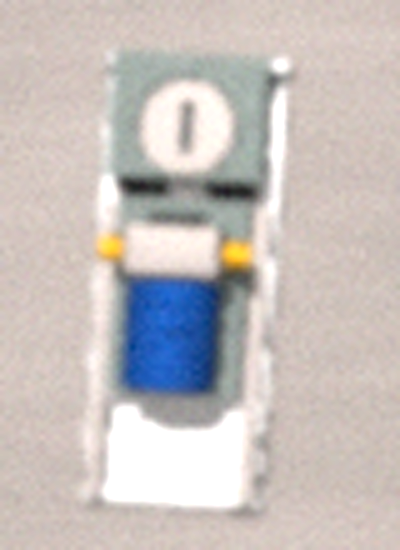

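The crops confirm it: the small black handle stands in the white holder, with the larger black driver and the blue one free-standing beside it. I'll look at the dock with the wrist camera first.

```bash
cat >> h.py <<'E'
def Rt(s): q=s['ee_rot']; return R.from_quat([q[1],q[2],q[3],q[0]])
def Rdown(yaw_y): # tool y at world angle yaw_y (rad), tool z down
    y=np.array([np.cos(yaw_y),np.sin(yaw_y),0]); z=np.array([0,0,-1.]); x=np.cross(y,z)
    return R.from_matrix(np.stack([x,y,z],1))
def plan(p1,yaw,n=None,vmax=4.5,wmax=8.0,p0=None,r0=None):
    s=st(); p=np.array(s['position']) if p0 is None else np.array(p0); r=Rt(s) if r0 is None else r0
    R1=Rdown(yaw) if not isinstance(yaw,R) else yaw; p1=np.array(p1)
    rv=(r.inv()*R1).as_rotvec()
    d=np.linalg.norm(p1-p)*100; a=np.degrees(np.linalg.norm(rv))
    if n is None: n=int(max(np.ceil(d/vmax),np.ceil(a/wmax),1))
    out=[]
    for i in range(n):
        tp=p+(p1-p)/(n-i); rv=(r.inv()*R1).as_rotvec()/(n-i)
        dl=r.inv().apply(tp-p)*100
        row=np.r_[np.round(dl,2),np.round(np.degrees(rv),1)]
        out.append(row); p=p+r.apply(row[:3]/100); r=r*R.from_rotvec(np.radians(row[3:]))
    print('n',n,'dist cm',d.round(2),'ang',a.round(1)); print([float(x) for o in out for x in o])
    return p,r
def show():
    s=st(); r=Rt(s).as_matrix(); print('t',round(s['clock'],2),'p',np.round(s['position'],4),'yaw_y',np.degrees(np.arctan2(r[1,1],r[0,1])).round(2),'z',r[:,2].round(4),'F',s['contact_force'].round(2),'M',s['moment'].round(3),'w',round(s['width'],4))
E
python3 - <<'E'
from h import *
show()
plan([.50,.113,.26],0)
c=eyes.get_calibration('wrist');Rm=cv2.Rodrigues(np.array(c['rvec']))[0];print(c['camera_matrix'],-Rm.T@np.array(c['tvec']).ravel(),Rm)
E
```

```text
t 0.1 p [0.2161 0.5323 0.2305] yaw_y 67.9 z [-8.0e-04 -1.4e-03 -1.0e+00] F [0.08 0.   0.42] M [ 0.024 -0.03  -0.039] w 0.0854
n 12 dist cm 50.72 ang 67.9
[-3.51, -2.35, -0.24, -0.0, 0.0, 5.7, -3.72, -1.99, -0.24, -0.0, 0.0, 5.7, -3.9, -1.61, -0.24, -0.0, 0.0, 5.6, -4.04, -1.22, -0.24, -0.0, 0.0, 5.7, -4.14, -0.81, -0.24, -0.0, 0.0, 5.6, -4.2, -0.4, -0.24, -0.0, 0.0, 5.7, -4.22, 0.01, -0.24, -0.0, 0.0, 5.6, -4.2, 0.43, -0.25, -0.0, 0.0, 5.7, -4.14, 0.84, -0.24, -0.0, 0.0, 5.6, -4.03, 1.24, -0.25, -0.0, 0.0, 5.7, -3.89, 1.63, -0.24, -0.0, 0.0, 5.6, -3.71, 2.01, -0.25, -0.0, 0.1, 5.7]
[[309.70691629   0.         323.90272101]
 [  0.         309.70691629 206.55091339]
 [  0.           0.           1.        ]] [0.15416495 0.55771552 0.37277835] [[ 0.37621102  0.92652722 -0.00354652]
 [ 0.89472645 -0.36229885  0.26115919]
 [ 0.2406862  -0.10142413 -0.96528923]]
```

Call:
servo_tool(deltas=[-3.51,-2.35,-0.24,0,0,5.7,-3.72,-1.99,-0.24,0,0,5.7,-3.9,-1.61,-0.24,0,0,5.6,-4.04,-1.22,-0.24,0,0,5.7,-4.14,-0.81,-0.24,0,0,5.6,-4.2,-0.4,-0.24,0,0,5.7,-4.22,0.01,-0.24,0,0,5.6,-4.2,0.43,-0.25,0,0,5.7,-4.14,0.84,-0.24,0,0,5.6,-4.03,1.24,-0.25,0,0,5.7,-3.89,1.63,-0.24,0,0,5.6,-3.71,2.01,-0.25,0,0.1,5.7,0,0,0,0,0,0])

```text
clock: 1.4
position: [0.4997, 0.0914, 0.2547]
ee_rot: [-0.001, 0.723, 0.691, -0.004]
contact_force: [-0.4, 0.8, 1.1]
width: 0.0853
```

```bash
python3 - <<'E'
from h import *
show(); grab('wrist','w1'); show()
E
```

```text
t 1.4 p [0.4997 0.0914 0.2547] yaw_y -2.57 z [-0.0064 -0.0041 -1.    ] F [-0.44  0.83  1.11] M [ 0.     0.033 -0.008] w 0.0853
t 1.45 p [0.498  0.0934 0.2545] yaw_y -2.42 z [-0.0086 -0.0021 -1.    ] F [ 0.01 -0.26 -0.74] M [-0.027  0.037  0.003] w 0.0857
```

View pics/w1.png

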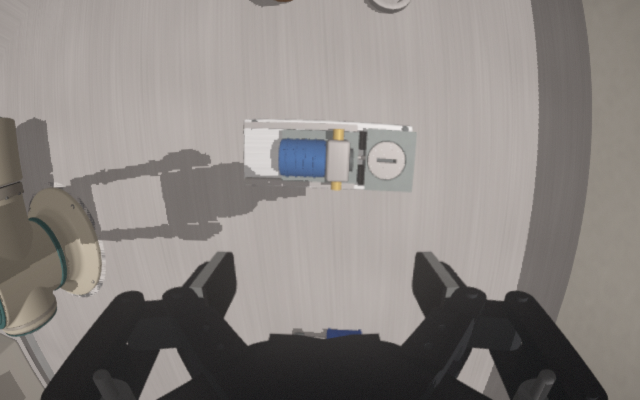

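```bash
cat >> h.py <<'E'
def fray(tag,uv):
    im,d,K,Rm,t=load(tag); uv=np.atleast_2d(uv).astype(float)
    dx=(uv-K[:2,2])/K[0,0]; r=np.linalg.norm(dx,axis=1,keepdims=True); 
    ray=np.c_[dx/np.maximum(r,1e-9)*np.sin(r),np.cos(r)]
    return -Rm.T@t, ray@Rm   # world
def onz(tag,uv,z):
    C,D=fray(tag,uv); k=(z-C[2])/D[:,2:]; return C+k*D
def fproj(tag,X):
    im,d,K,Rm,t=load(tag); p=np.atleast_2d(X)@Rm.T+t; th=np.arctan2(np.linalg.norm(p[:,:2],axis=1),p[:,2])
    return K[:2,2]+K[0,0]*th[:,None]*p[:,:2]/np.linalg.norm(p[:,:2],axis=1,keepdims=True)
def rectify(tag,z,c,yaw,half,px):
    """orthophoto of plane z about centre c, x axis along yaw, image up = +y; returns image & fn"""
    im=load(tag)[0]; n=int(2*half/px)
    g=(np.arange(n)-n/2+.5)*px; X,Y=np.meshgrid(g,-g)
    w=np.stack([c[0]+np.cos(yaw)*X-np.sin(yaw)*Y,c[1]+np.sin(yaw)*X+np.cos(yaw)*Y,np.full_like(X,z)],-1).reshape(-1,3)
    m=fproj(tag,w).astype(np.float32).reshape(n,n,2)
    return cv2.remap(im,m[...,0],m[...,1],cv2.INTER_CUBIC)
E
python3 - <<'E'
from h import *
print(onz('w1',[[386,160],[366,161],[406,160]],.043))
o=rectify('w1',.043,onz('w1',[386,160],.043)[0],0,.05,.0002); cv2.imwrite('pics/o1.png',o[:,:,::-1])
show(); plan([.565,.085,.14],0,n=4)
E
```

```text
[[0.57028473 0.11321556 0.043     ]
 [0.5467529  0.11268227 0.043     ]
 [0.59438128 0.11272172 0.043     ]]
t 1.45 p [0.498  0.0934 0.2545] yaw_y -2.42 z [-0.0086 -0.0021 -1.    ] F [ 0.01 -0.26 -0.74] M [-0.027  0.037  0.003] w 0.0857
n 4 dist cm 13.29 ang 2.5
[-0.13, 1.71, 2.85, -0.1, 0.0, -0.6, -0.15, 1.7, 2.85, -0.1, 0.0, -0.6, -0.17, 1.69, 2.85, -0.1, 0.1, -0.6, -0.19, 1.69, 2.86, -0.2, 0.0, -0.6]
```

View pics/o1.png

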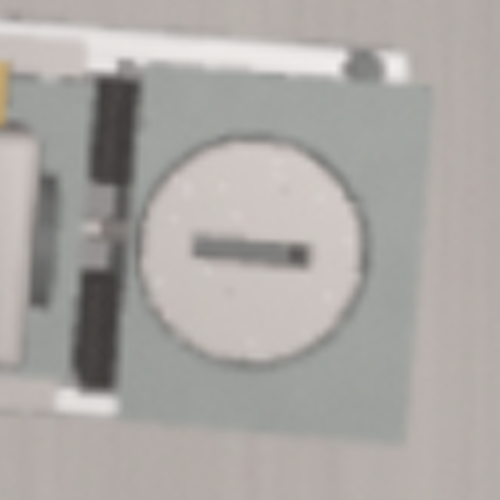

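Call:
servo_tool(deltas=[-0.13,1.71,2.85,-0.1,0,-0.6,-0.15,1.7,2.85,-0.1,0,-0.6,-0.17,1.69,2.85,-0.1,0.1,-0.6,-0.19,1.69,2.86,-0.2,0,-0.6,0,0,0,0,0,0,0,0,0,0,0,0])

```text
clock: 2.05
position: [0.5628, 0.0911, 0.1367]
ee_rot: [-0.002, 0.704, 0.71, 0.0]
contact_force: [0.4, 0.4, 0.5]
width: 0.0851
```

```bash
python3 - <<'E'
from h import *
grab('wrist','w2'); show()
o=rectify('w2',.043,[.57,.112],0,.05,.0002); cv2.imwrite('pics/o2.png',o[:,:,::-1])
E
```

```text
t 2.1 p [0.5625 0.0911 0.1367] yaw_y 0.51 z [-0.003  0.004 -1.   ] F [-0.02  0.77 -0.46] M [0.035 0.04  0.014] w 0.086
```

View pics/w2.png

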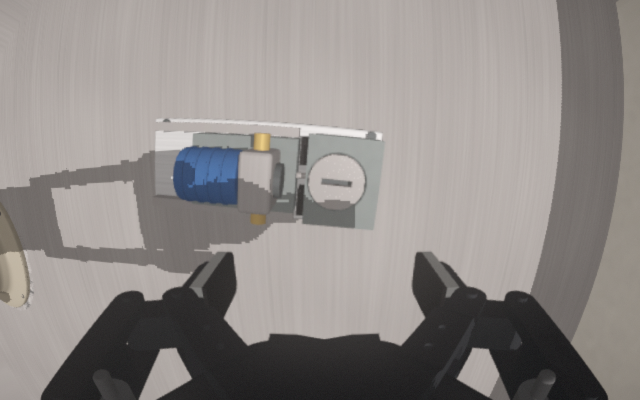

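View pics/o2.png

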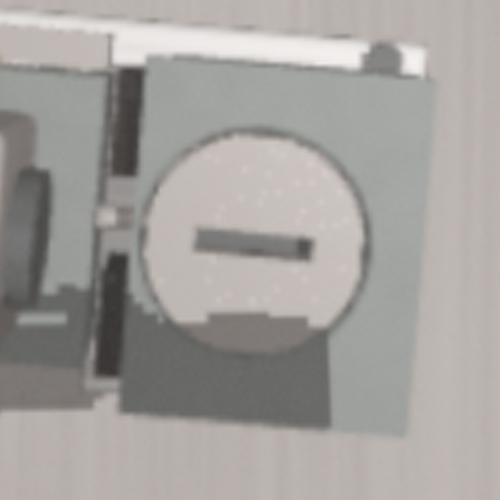

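```bash
python3 - <<'E'
from h import *
for tag in ['w1','w2']:
    c=np.array([.57,.112]); px=.0001
    o=rectify(tag,.043,c,0,.04,px); g=cv2.cvtColor(o,cv2.COLOR_RGB2GRAY)
    n=g.shape[0]
    m=(g[n//2-90:n//2+110, n//2-160:n//2+160]<135).astype(np.uint8)
    k,l,s,ce=cv2.connectedComponentsWithStats(m); i=1+np.argmax(s[1:,4]); vv,uu=np.where(l==i)
    r=cv2.minAreaRect(np.c_[uu,vv].astype(np.float32)); print(tag,s[i],r)
    mu=cv2.moments((l==i).astype(np.uint8),True); ang=.5*np.degrees(np.arctan2(2*mu['mu11'],mu['mu20']-mu['mu02']))
    u=r[0][0]+n//2-160; v=r[0][1]+n//2-90
    print('slot c',c+np.array([(u-n/2+.5)*px,-(v-n/2+.5)*px]),'ang world deg',-ang)
    b=cv2.medianBlur(g,9)
    h=cv2.HoughCircles(b,cv2.HOUGH_GRADIENT,1,500,param1=60,param2=20,minRadius=205,maxRadius=235); 
    if h is not None: u,v,rr=h[0,0]; print('disc',c+np.array([(u-n/2+.5)*px,-(v-n/2+.5)*px]),rr*px)
# seal/housing edges for dock yaw via top housing color
    e=cv2.Canny(b,30,80); ls=cv2.HoughLinesP(e,1,np.pi/720,60,minLineLength=250,maxLineGap=15)
    if ls is not None:
        for q in ls[:,0]: print(q, np.degrees(np.arctan2(-(q[3]-q[1]),q[2]-q[0])).round(1))
E
```

```text
w1 [  54   60  225   51 6938] ((166.63204956054688, 78.80233764648438), (223.97174072265625, 41.34587478637695), 6.040565490722656)
slot c [0.5707132  0.11306977] ang world deg -4.395543273405161
w2 [  52   52  233   59 9011] ((167.93438720703125, 80.268798828125), (231.41445922851562, 43.63398361206055), 4.879273891448975)
slot c [0.57084344 0.11292312] ang world deg -5.321050191559324
```

```bash
python3 - <<'E'
from h import *
plan([.461,-.266,.19],np.radians(-27.5),n=10)
E
```

```text
n 10 dist cm 37.51 ang 28.0
[-3.56, -1.05, -0.54, -0.0, -0.0, 2.8, -3.61, -0.87, -0.54, -0.0, -0.0, 2.8, -3.64, -0.7, -0.54, -0.0, -0.0, 2.8, -3.68, -0.52, -0.55, -0.0, -0.0, 2.8, -3.7, -0.34, -0.54, -0.0, -0.0, 2.8, -3.71, -0.15, -0.55, -0.0, -0.0, 2.8, -3.71, 0.03, -0.54, -0.1, -0.0, 2.8, -3.7, 0.21, -0.55, -0.0, -0.1, 2.8, -3.69, 0.38, -0.54, -0.1, -0.0, 2.8, -3.67, 0.57, -0.53, -0.0, -0.0, 2.8]
```

Call:
servo_tool(deltas=[-3.56,-1.05,-0.54,0,0,2.8,-3.61,-0.87,-0.54,0,0,2.8,-3.64,-0.7,-0.54,0,0,2.8,-3.68,-0.52,-0.55,0,0,2.8,-3.7,-0.34,-0.54,0,0,2.8,-3.71,-0.15,-0.55,0,0,2.8,-3.71,0.03,-0.54,-0.1,0,2.8,-3.7,0.21,-0.55,0,-0.1,2.8,-3.69,0.38,-0.54,-0.1,0,2.8,-3.67,0.57,-0.53,0,0,2.8,0,0,0,0,0,0,0,0,0,0,0,0])

```text
clock: 3.3
position: [0.4558, -0.2703, 0.2127]
ee_rot: [0.011, 0.857, 0.516, 0.01]
contact_force: [-0.3, -0.5, 0.4]
width: 0.0855
```

```bash
python3 - <<'E'
from h import *
grab('wrist','w3'); show()
o=rectify('w3',.112,[.461,-.266],np.radians(-27.5),.05,.0002); cv2.imwrite('pics/o3.png',o[:,:,::-1])
o=rectify('w3',.056,[.461,-.266],np.radians(-27.5),.06,.00024); cv2.imwrite('pics/o3b.png',o[:,:,::-1])
E
```

```text
t 3.35 p [ 0.4561 -0.2704  0.2129] yaw_y -27.83 z [ 0.0285 -0.0106 -0.9995] F [ 0.14 -0.28 -0.52] M [-0.05   0.013 -0.022] w 0.0852
```

View pics/w3.png

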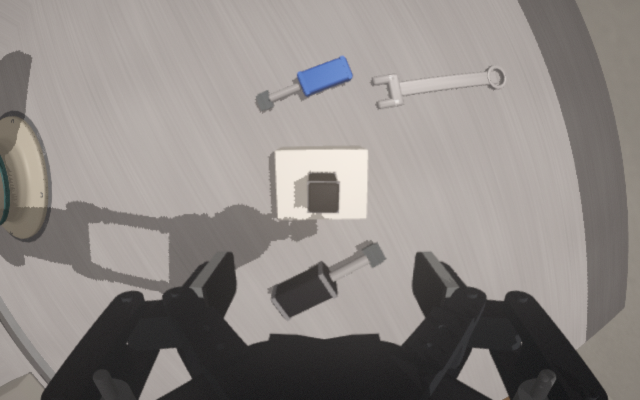

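View pics/o3.png

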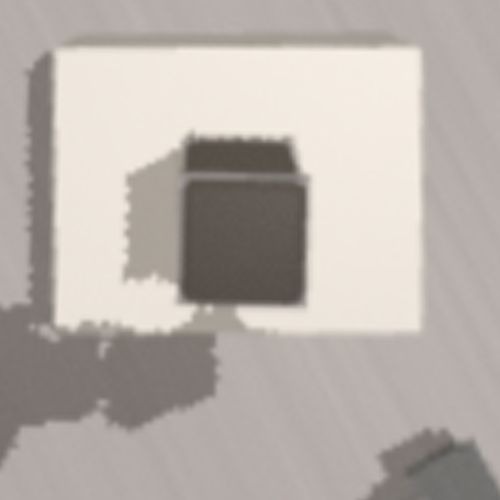

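View pics/o3b.png

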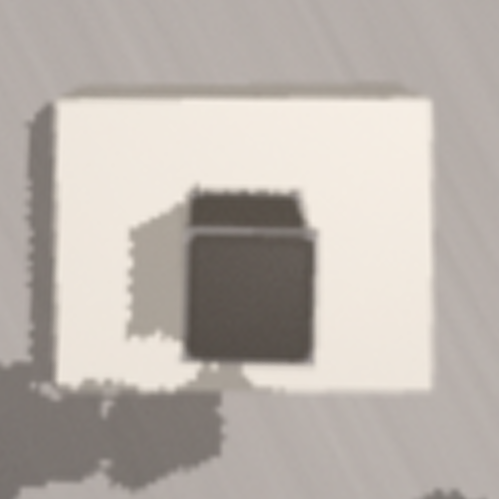

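The two other drivers look as if they're lying down here, although they seemed to be standing before. I'll check with the top and side cameras.

```bash
python3 - <<'E'
from h import *
grab('top','top1'); grab('side','side1'); show()
a=cv2.imread('pics/top1.png')[180:290,370:530]; b=cv2.imread('pics/side1.png')[220:350,290:460]
c=np.hstack([cv2.resize(a,(480,330)),cv2.resize(b,(432,330))]); cv2.imwrite('pics/c4.png',cv2.resize(cv2.convertScaleAbs(c,alpha=1.6),(800,290)))
E
```

```text
t 3.45 p [ 0.4563 -0.2693  0.2119] yaw_y -27.75 z [ 0.0273 -0.0091 -0.9996] F [-0.34 -0.21  0.41] M [-0.028  0.024  0.032] w 0.085
```

View pics/c4.png

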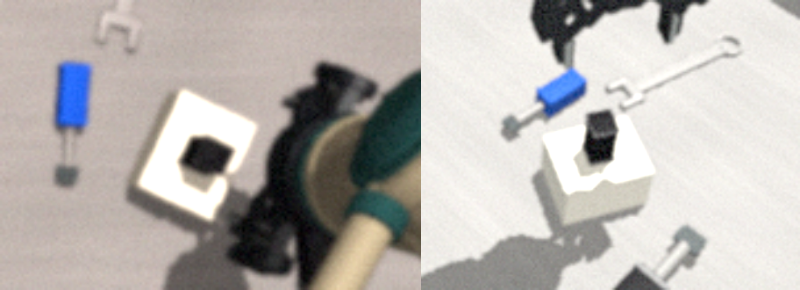

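Both spare drivers toppled by themselves; they had been balanced on their blades and the arm never touched them. They now lie clear of the holder. The target still stands in the holder, with its handle top centred in the crop. Descending now.

```bash
python3 - <<'E'
from h import *
plan([.4609,-.2638,.067],np.radians(-27.5),n=6)
E
```

```text
n 6 dist cm 14.51 ang 1.7
[0.11, -0.04, 2.42, 0.3, -0.0, -0.0, 0.11, -0.03, 2.41, 0.3, -0.1, -0.0, 0.11, -0.02, 2.42, 0.3, -0.0, -0.1, 0.11, -0.01, 2.41, 0.2, -0.1, -0.0, 0.11, 0.01, 2.42, 0.3, -0.0, -0.1, 0.11, 0.01, 2.41, 0.2, -0.1, -0.0]
```

Call:
servo_tool(deltas=[0.11,-0.04,2.42,0.4,0,0,0.11,-0.03,2.41,0.4,-0.1,0,0.11,-0.02,2.42,0.4,-0.1,-0.1,0.11,-0.01,2.41,0.3,-0.1,0,0,0,0,0.1,0,0])

```text
clock: 3.95
position: [0.4616, -0.2582, 0.1141]
ee_rot: [0.001, 0.853, 0.522, 0.001]
contact_force: [0.0, 0.4, 0.8]
width: 0.0852
```

```bash
python3 - <<'E'
from h import *
show(); plan([.4609,-.2638,.067],np.radians(-27.5),n=3)
E
```

```text
t 3.95 p [ 0.4616 -0.2582  0.1141] yaw_y -27.01 z [ 1.9e-03 -3.0e-04 -1.0e+00] F [0.05 0.38 0.83] M [ 0.062 -0.    -0.001] w 0.0852
n 3 dist cm 4.74 ang 0.5
[-0.18, 0.06, 1.57, 0.0, -0.0, 0.2, -0.18, 0.06, 1.57, 0.1, -0.0, 0.1, -0.18, 0.07, 1.57, 0.0, -0.0, 0.2]
```

Call:
servo_tool(deltas=[-0.18,0.06,1.57,0,0,0.2,-0.18,0.06,1.57,0.1,0,0.1,-0.18,0.07,1.5,0,0,0.2,0,0,0,0,0,0])

```text
clock: 4.35
position: [0.4641, -0.261, 0.07]
ee_rot: [0.001, 0.853, 0.522, 0.001]
contact_force: [-0.4, -0.3, 0.6]
width: 0.0852
```

```bash
python3 - <<'E'
from h import *
show(); plan([.4609,-.2638,.067],np.radians(-27.5),n=1);grab('wrist','w4'); 
E
```

```text
t 4.35 p [ 0.4641 -0.261   0.07  ] yaw_y -27.11 z [ 3.8e-03 -9.0e-04 -1.0e+00] F [-0.39 -0.34  0.6 ] M [ 0.057  0.026 -0.006] w 0.0852
n 1 dist cm 0.52 ang 0.4
[-0.4, -0.16, 0.3, 0.2, -0.1, 0.4]
```

View pics/w4.png

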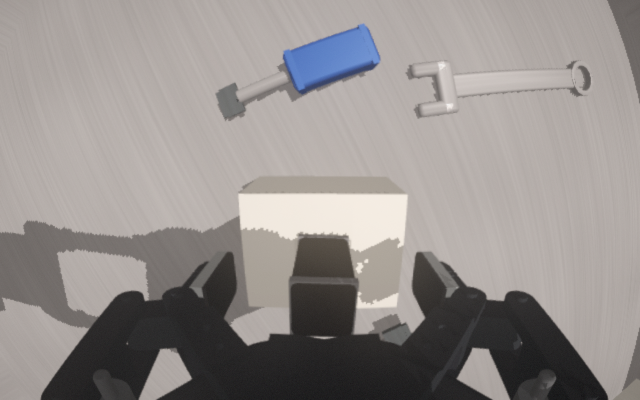

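Call:
servo_tool(deltas=[-0.4,-0.16,0.3,0.2,-0.1,0.4,0,0,0,0,0,0])

```text
clock: 4.6
position: [0.463, -0.2645, 0.0703]
ee_rot: [0.003, 0.855, 0.519, 0.001]
contact_force: [-0.3, 0.1, 0.1]
width: 0.0852
```

```bash
python3 - <<'E'
from h import *
show(); plan([.4609,-.2638,.067],np.radians(-27.5),n=1)
E
```

```text
t 4.6 p [ 0.463  -0.2645  0.0703] yaw_y -27.46 z [ 0.0045 -0.0043 -1.    ] F [-0.34  0.09  0.12] M [-0.004  0.025  0.015] w 0.0852
n 1 dist cm 0.39 ang 0.4
[-0.03, -0.22, 0.33, 0.3, 0.1, 0.0]
```

Call:
servo_tool(deltas=[-0.03,-0.22,0.5,0.4,0.1,0,0,0,0,0,0,0])

```text
clock: 4.8
position: [0.4615, -0.2642, 0.0665]
ee_rot: [0.001, 0.855, 0.519, 0.0]
contact_force: [-0.7, 0.5, -0.1]
width: 0.0855
```

```bash
python3 - <<'E'
from h import *
show(); plan([.4609,-.2638,.067],np.radians(-27.5),n=1)
E
```

```text
t 4.8 p [ 0.4615 -0.2642  0.0665] yaw_y -27.45 z [ 1.e-03 -8.e-04 -1.e+00] F [-0.7   0.48 -0.09] M [ 0.019 -0.002  0.028] w 0.0855
n 1 dist cm 0.09 ang 0.1
[0.01, -0.07, -0.05, 0.1, 0.0, 0.1]
```

Good. Close the jaws.

Call:
servo_tool(deltas=[0,-0.05,0,0,0,0,0,0,0,0,0,0,0,0,0,0,0,0,0,0,0,0,0,0,0,0,0,0,0,0,0,0,0,0,0,0,0,0,0,0,0,0,0,0,0,0,0,0], jaw=1.5, grip_force=80)

```text
clock: 5.6
position: [0.4614, -0.2644, 0.0672]
ee_rot: [0.001, 0.855, 0.519, 0.001]
contact_force: [0.5, 1.0, 0.7]
width: 0.0252
```

```bash
python3 - <<'E'
from h import *
show()
E
```

```text
t 5.6 p [ 0.4614 -0.2644  0.0672] yaw_y -27.47 z [ 0.0021 -0.0016 -1.    ] F [0.52 1.01 0.75] M [ 0.067  0.001 -0.028] w 0.0252
```

Call:
servo_tool(deltas=[0,0,-1.5,0,0,0,0,0,-3,0,0,0,0,0,-4,0,0,0,0,0,-4,0,0,0,0,0,0,0,0,0], grip_force=100)

```text
clock: 6.1
position: [0.4602, -0.2635, 0.1934]
ee_rot: [-0.002, 0.855, 0.519, -0.0]
contact_force: [0.3, -0.0, -1.7]
width: 0.0251
```

```bash
python3 - <<'E'
from h import *
grab('wrist','w5');show(); plan([.5708,.1130,.165],np.radians(-5),n=10)
E
```

```text
t 6.15 p [ 0.4588 -0.2623  0.1907] yaw_y -27.48 z [-0.0066  0.0054 -1.    ] F [ 1.02  0.52 -0.99] M [0.005 0.005 0.043] w 0.0247
n 10 dist cm 39.25 ang 22.5
[3.85, -0.74, 0.27, -0.0, -0.0, -2.2, 3.87, -0.59, 0.27, -0.0, -0.0, -2.3, 3.89, -0.43, 0.27, -0.1, -0.0, -2.2, 3.91, -0.28, 0.27, -0.0, -0.0, -2.3, 3.91, -0.13, 0.27, -0.1, -0.0, -2.2, 3.92, 0.03, 0.27, -0.0, -0.0, -2.3, 3.91, 0.18, 0.27, -0.1, -0.1, -2.2, 3.9, 0.33, 0.26, -0.0, -0.0, -2.3, 3.89, 0.49, 0.26, -0.1, -0.1, -2.2, 3.86, 0.63, 0.26, -0.0, -0.0, -2.3]
```

View pics/w5.png

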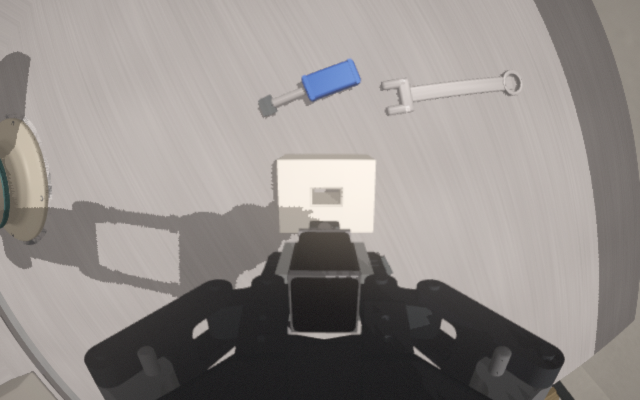

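Call:
servo_tool(deltas=[3.85,-0.74,0.27,0,0,-2.2,3.87,-0.59,0.27,0,0,-2.3,3.89,-0.43,0.27,-0.1,0,-2.2,3.91,-0.28,0.27,0,0,-2.3,3.91,-0.13,0.27,-0.1,0,-2.2,3.92,0.03,0.27,0,0,-2.3,3.91,0.18,0.27,-0.1,-0.1,-2.2,3.9,0.33,0.26,0,0,-2.3,3.89,0.49,0.26,-0.1,-0.1,-2.2,3,0.63,0.26,0,0,-2.3,0,0,0,0,0,0,0,0,0,0,0,0])

```text
clock: 7.35
position: [0.5573, 0.1196, 0.1394]
ee_rot: [-0.015, 0.733, 0.68, -0.013]
contact_force: [1.3, 0.2, -1.4]
width: 0.0252
```

```bash
python3 - <<'E'
from h import *
# hole from w5
o=rectify('w5',.056,[.461,-.264],np.radians(-27.5),.06,.0002); cv2.imwrite('pics/o5.png',o[:,:,::-1])
grab('wrist','w6');show(); plan([.5708,.1130,.135],np.radians(-5),n=2)
E
```

```text
t 7.4 p [0.5572 0.1195 0.1393] yaw_y -4.33 z [-0.0401  0.004  -0.9992] F [ 0.49 -0.37 -1.95] M [ 0.02  -0.082 -0.027] w 0.0251
n 2 dist cm 1.57 ang 2.4
[-0.27, 0.71, 0.19, -1.2, -0.0, 0.3, -0.27, 0.71, 0.2, -1.1, -0.0, 0.4]
```

View pics/w6.png

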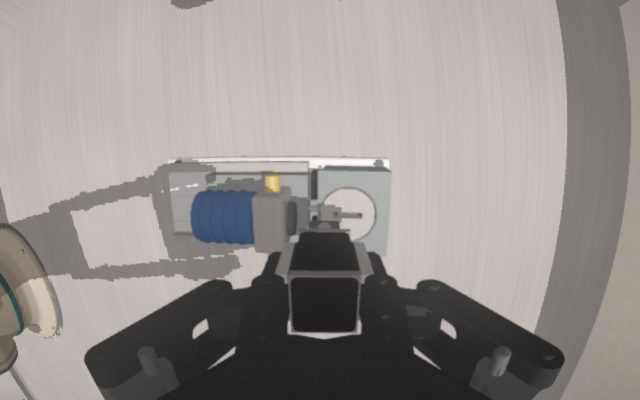

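View pics/o5.png

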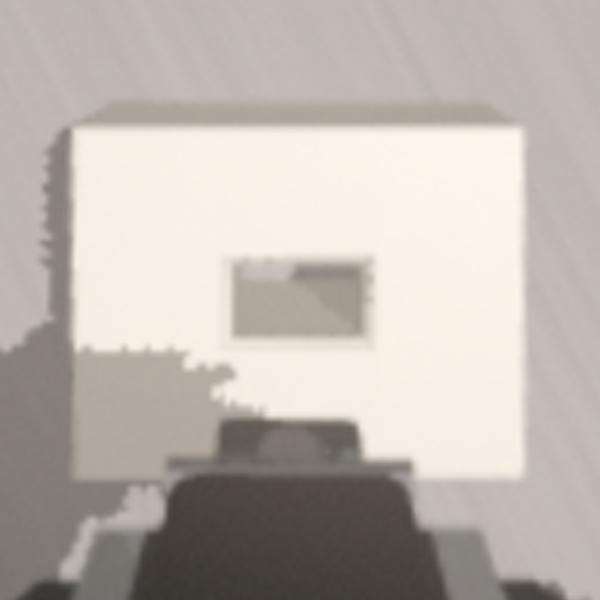

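Call:
servo_tool(deltas=[-0.27,0.71,0.5,-1.2,0,0.3,-0.27,0.71,0.6,-1.1,0,0.4,0,0,0,0,0,0,0,0,0,0,0,0])

```text
clock: 7.8
position: [0.5679, 0.1084, 0.1253]
ee_rot: [-0.001, 0.739, 0.673, -0.002]
contact_force: [0.4, -0.7, -0.8]
width: 0.0247
```

```bash
python3 - <<'E'
from h import *
grab('wrist','w7');show(); plan([.5708,.1130,.12],np.radians(-5),n=1)
im=cv2.imread('pics/w7.png')[150:270,240:420]; cv2.imwrite('pics/c7.png',cv2.resize(im,None,fx=4,fy=4,interpolation=cv2.INTER_CUBIC))
s=st(); tip=np.array(s['position'])+Rt(s).apply([0,0,.061]); print('tip',tip)
print(fproj('w7',tip), fproj('w7',[.5708,.113,.043]))
E
```

```text
t 7.85 p [0.5679 0.1083 0.1254] yaw_y -5.36 z [-0.0052 -0.0014 -1.    ] F [ 0.01 -0.26 -2.12] M [-0.012  0.028 -0.033] w 0.0246
n 1 dist cm 0.77 ang 0.5
[0.5, 0.25, 0.54, -0.3, 0.1, -0.4]
tip [0.56754938 0.1082012  0.06438444]
[[325.32633937 221.91366302]] [[329.09786082 206.59660614]]
```

View pics/c7.png

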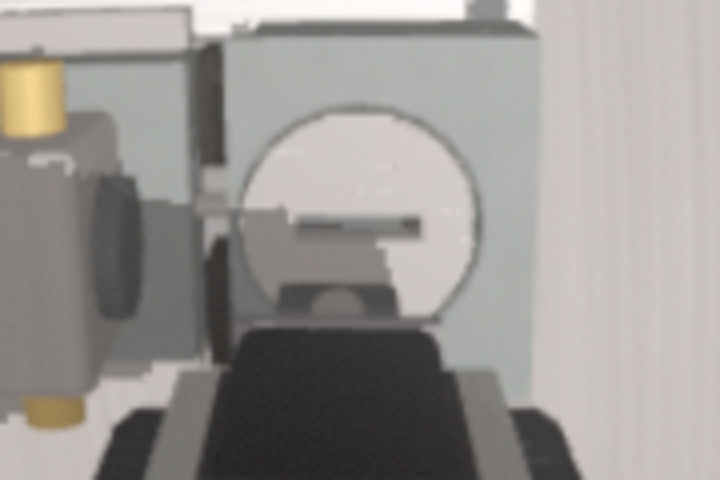

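Call:
servo_tool(deltas=[0.5,0.25,0.5,-0.3,0.1,-0.4,0,0,0,0,0,0,0,0,0,0,0,0])

```text
clock: 8.15
position: [0.571, 0.1128, 0.1205]
ee_rot: [0.0, 0.737, 0.676, 0.0]
contact_force: [-0.2, -0.6, -0.8]
width: 0.025
```

```bash
cat >> h.py <<'E'
def tipshow():
    s=st(); print('tip',(np.array(s['position'])+Rt(s).apply([0,0,.0612])).round(4))
E
python3 - <<'E'
from h import *
show(); tipshow(); plan([.5708,.1130,.11],np.radians(-5),n=1)
E
```

```text
t 8.15 p [0.571  0.1128 0.1205] yaw_y -5.0 z [ 8.e-04  2.e-04 -1.e+00] F [-0.23 -0.62 -0.84] M [-0.046 -0.001  0.   ] w 0.025
tip [0.571  0.1128 0.0593]
n 1 dist cm 1.05 ang 0.0
[0.02, -0.02, 1.05, 0.0, -0.0, 0.0]
```

Aligned. Lower to just above the disc, then slowly in.

Call:
servo_tool(deltas=[0.02,-0.02,0.7,0,0,0,0,0,0.5,0,0,0,0,0,0.4,0,0,0])

```text
clock: 8.45
position: [0.5712, 0.1134, 0.1041]
ee_rot: [0.001, 0.737, 0.676, 0.001]
contact_force: [0.8, 0.2, -0.8]
width: 0.0248
```

```bash
python3 - <<'E'
from h import *
show(); tipshow(); plan([.5708,.1130,.096],np.radians(-5),n=1)
E
```

```text
t 8.45 p [0.5712 0.1134 0.1041] yaw_y -4.96 z [ 2.4e-03  3.0e-04 -1.0e+00] F [ 0.76  0.15 -0.76] M [ 0.048 -0.032 -0.015] w 0.0248
tip [0.5714 0.1134 0.0429]
n 1 dist cm 0.81 ang 0.1
[-0.05, -0.04, 0.81, 0.1, -0.0, 0.0]
```

Call:
servo_tool(deltas=[-0.05,-0.04,0.3,0.1,0,0,0,0,0.3,0,0,0])

```text
clock: 8.65
position: [0.5704, 0.113, 0.0969]
ee_rot: [-0.0, 0.737, 0.676, -0.0]
contact_force: [1.0, 0.2, -1.1]
width: 0.0248
```

```bash
python3 - <<'E'
from h import *
show(); tipshow(); plan([.5708,.1130,.096],np.radians(-5),n=1)
E
```

```text
t 8.65 p [0.5704 0.113  0.0969] yaw_y -4.95 z [-7.e-04  4.e-04 -1.e+00] F [ 0.96  0.23 -1.13] M [-0.048 -0.035  0.008] w 0.0248
tip [0.5703 0.113  0.0357]
n 1 dist cm 0.1 ang 0.1
[0.01, 0.04, 0.09, -0.0, -0.0, 0.0]
```

Blade is in the slot: tip at z=0.0357, no force. Turning clockwise in small steps.

Call:
servo_tool(deltas=[0,0.03,0,0,0,4,0,0,0,0,0,4,0,0,0,0,0,4,0,0,0,0,0,4])

```text
clock: 9.05
position: [0.5704, 0.1132, 0.0962]
ee_rot: [-0.001, 0.827, 0.563, -0.001]
contact_force: [0.4, -0.2, -0.3]
width: 0.0249
```

```bash
cat >> h.py <<'E'
def turn():
    show(); s=st(); d=Rt(s).inv().apply(np.array([.5708,.1130,.0965])-np.array(s['position']))*100; e=np.degrees((Rt(s).inv()*Rdown(np.arctan2(Rt(s).as_matrix()[1,1],Rt(s).as_matrix()[0,1]))).as_rotvec()); print('corr cm',d.round(3),'tilt',e.round(2))
E
python3 - <<'E'
from h import *
turn()
E
```

```text
t 9.05 p [0.5704 0.1132 0.0962] yaw_y -21.5 z [-1.8e-03  9.0e-04 -1.0e+00] F [ 0.35 -0.19 -0.26] M [0.11  0.076 0.194] w 0.0249
corr cm [-0.007  0.044 -0.031] tilt [-0.12 -0.01 -0.  ]
```

Call:
servo_tool(deltas=[0,0.04,-0.02,-0.1,0,4,0,0,0,0,0,4,0,0,0,0,0,4,0,0,0,0,0,4])

```text
clock: 9.45
position: [0.5705, 0.1137, 0.0962]
ee_rot: [-0.001, 0.899, 0.438, -0.0]
contact_force: [-0.0, 0.7, -0.6]
width: 0.0252
```

```bash
python3 - <<'E'
from h import *
turn()
E
```

```text
t 9.45 p [0.5705 0.1137 0.0962] yaw_y -38.07 z [-7.e-04  9.e-04 -1.e+00] F [-0.03  0.68 -0.58] M [0.096 0.081 0.185] w 0.0252
corr cm [-0.036  0.068 -0.03 ] tilt [-0.06 -0.02 -0.  ]
```

Call:
servo_tool(deltas=[-0.02,0.06,-0.02,0,0,3,0,0,0,0,0,3])

```text
clock: 9.65
position: [0.5706, 0.1137, 0.0962]
ee_rot: [-0.001, 0.922, 0.388, -0.0]
contact_force: [-0.1, 0.6, -0.3]
width: 0.0247
```

```bash
python3 - <<'E'
from h import *
turn()
E
```

```text
t 9.65 p [0.5706 0.1137 0.0962] yaw_y -44.3 z [-0.0012  0.0018 -1.    ] F [-0.14  0.57 -0.26] M [-0.055 -0.033  0.175] w 0.0247
corr cm [-0.038  0.067 -0.034] tilt [-0.12 -0.03 -0.  ]
```

Call:
servo_tool(deltas=[-0.02,0.06,-0.02,0,0,2.5,0,0,0,0,0,2.5])

```text
clock: 9.85
position: [0.5707, 0.1138, 0.0962]
ee_rot: [-0.002, 0.938, 0.346, -0.0]
contact_force: [-0.2, 0.3, 0.9]
width: 0.0252
```

```bash
python3 - <<'E'
from h import *
turn()
E
```

```text
t 9.85 p [0.5707 0.1138 0.0962] yaw_y -49.46 z [-0.0017  0.0028 -1.    ] F [-0.21  0.28  0.88] M [-0.062  0.011  0.183] w 0.0252
corr cm [-0.043  0.071 -0.034] tilt [-0.19 -0.03 -0.  ]
```

Call:
servo_tool(deltas=[-0.02,0.06,-0.02,0,0,2.5])

```text
clock: 9.95
position: [0.5707, 0.1137, 0.0962]
ee_rot: [-0.002, 0.946, 0.325, -0.0]
contact_force: [0.1, 2.0, -2.7]
width: 0.025
```

```bash
python3 - <<'E'
from h import *
turn()
E
```

```text
t 9.95 p [0.5707 0.1137 0.0962] yaw_y -52.04 z [-0.002   0.0037 -1.    ] F [ 0.07  1.97 -2.75] M [0.391 0.058 0.233] w 0.025
corr cm [-0.039  0.061 -0.028] tilt [-0.24 -0.04 -0.  ]
```

Call:
servo_tool(deltas=[0,0.03,-0.02,-0.2,0,2.5])

```text
clock: 10.05
position: [0.5707, 0.1139, 0.0962]
ee_rot: [-0.001, 0.953, 0.304, 0.0]
contact_force: [0.0, 1.7, -0.6]
width: 0.025
```

```bash
python3 - <<'E'
from h import *
turn()
grab('wrist','w8'); im=cv2.imread('pics/w8.png')[130:290,220:430]; cv2.imwrite('pics/c8.png',cv2.resize(im,None,fx=3.5,fy=3.5,interpolation=cv2.INTER_CUBIC)); turn()
E
```

```text
t 10.05 p [0.5707 0.1139 0.0962] yaw_y -54.63 z [-5.0e-04  1.7e-03 -1.0e+00] F [ 0.03  1.69 -0.56] M [0.204 0.033 0.232] w 0.025
corr cm [-0.046  0.081 -0.029] tilt [-0.1  -0.03 -0.  ]
t 10.1 p [0.5707 0.114  0.0962] yaw_y -54.69 z [-3.0e-04  1.5e-03 -1.0e+00] F [-0.07  1.35 -1.3 ] M [0.233 0.065 0.151] w 0.0251
corr cm [-0.046  0.085 -0.029] tilt [-0.08 -0.04 -0.  ]
```

View pics/c8.png

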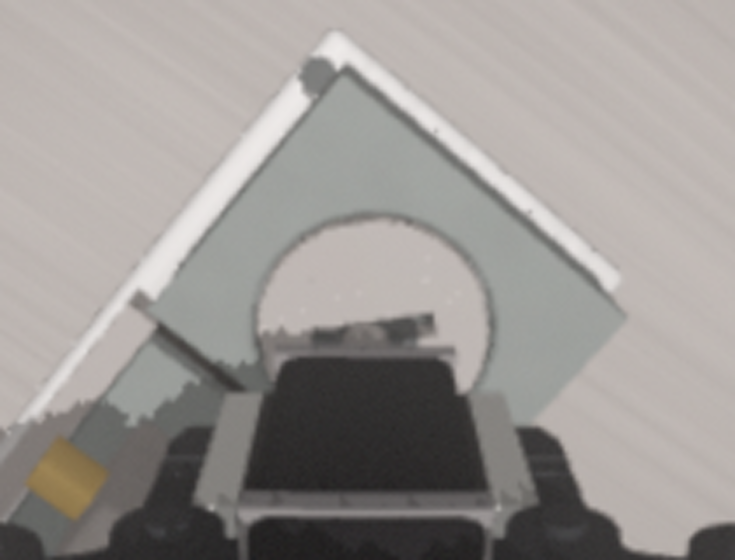

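Disc centre is near crop (372,315). The slot trails the blade by about 8° of play, so the disc is at roughly 0.73 rad. It isn't tight yet.

Call:
servo_tool(deltas=[0,0,0,0,0,2.5])

```text
clock: 10.2
position: [0.5707, 0.114, 0.0962]
ee_rot: [-0.001, 0.959, 0.283, 0.0]
contact_force: [-0.2, 0.8, -0.7]
width: 0.025
```

```bash
python3 - <<'E'
from h import *
turn()
E
```

```text
t 10.2 p [0.5707 0.114  0.0962] yaw_y -57.17 z [-1.0e-04  1.4e-03 -1.0e+00] F [-0.23  0.78 -0.71] M [-0.062 -0.002  0.205] w 0.025
corr cm [-0.052  0.091 -0.03 ] tilt [-0.07 -0.04 -0.  ]
```

Call:
servo_tool(deltas=[0,0.02,0,0,0,2.5])

```text
clock: 10.3
position: [0.5708, 0.1141, 0.0962]
ee_rot: [-0.001, 0.965, 0.261, 0.0]
contact_force: [-0.2, 0.7, -0.6]
width: 0.0248
```

```bash
python3 - <<'E'
from h import *
turn()
E
```

```text
t 10.3 p [0.5708 0.1141 0.0962] yaw_y -59.69 z [-3.0e-04  1.6e-03 -1.0e+00] F [-0.21  0.67 -0.59] M [0.112 0.098 0.251] w 0.0248
corr cm [-0.049  0.093 -0.032] tilt [-0.09 -0.03 -0.  ]
```

Call:
servo_tool(deltas=[0,0.02,0,0,0,2.5])

```text
clock: 10.4
position: [0.5709, 0.1141, 0.0962]
ee_rot: [-0.001, 0.971, 0.24, 0.0]
contact_force: [-0.8, 1.1, 0.3]
width: 0.0247
```

```bash
python3 - <<'E'
from h import *
turn()
E
```

```text
t 10.4 p [0.5709 0.1141 0.0962] yaw_y -62.21 z [-3.0e-04  1.8e-03 -1.0e+00] F [-0.78  1.11  0.32] M [0.187 0.038 0.122] w 0.0247
corr cm [-0.055  0.091 -0.029] tilt [-0.1  -0.04 -0.  ]
```

Call:
servo_tool(deltas=[0,0.03,0,0,0,2.5])

```text
clock: 10.5
position: [0.5709, 0.1141, 0.0962]
ee_rot: [-0.001, 0.976, 0.219, 0.0]
contact_force: [-0.9, 0.7, -0.9]
width: 0.025
```

```bash
python3 - <<'E'
from h import *
turn()
E
```

```text
t 10.5 p [0.5709 0.1141 0.0962] yaw_y -64.74 z [-4.0e-04  2.3e-03 -1.0e+00] F [-0.91  0.69 -0.86] M [0.247 0.126 0.285] w 0.025
corr cm [-0.059  0.098 -0.03 ] tilt [-0.13 -0.04 -0.  ]
```

Call:
servo_tool(deltas=[0,0.03,0,0,0,2.5])

```text
clock: 10.6
position: [0.5709, 0.1141, 0.0962]
ee_rot: [-0.001, 0.98, 0.197, -0.0]
contact_force: [-0.1, 0.1, -0.0]
width: 0.0246
```

```bash
python3 - <<'E'
from h import *
turn()
E
```

```text
t 10.6 p [0.5709 0.1141 0.0962] yaw_y -67.26 z [-6.0e-04  2.7e-03 -1.0e+00] F [-0.14  0.07 -0.  ] M [0.252 0.055 0.26 ] w 0.0246
corr cm [-0.055  0.098 -0.033] tilt [-0.16 -0.03 -0.  ]
```

Call:
servo_tool(deltas=[0,0.03,0,0,0,2.5])

```text
clock: 10.7
position: [0.571, 0.1141, 0.0962]
ee_rot: [-0.002, 0.984, 0.176, -0.0]
contact_force: [-0.4, 1.2, 0.0]
width: 0.025
```

```bash
python3 - <<'E'
from h import *
turn()
E
```

```text
t 10.7 p [0.571  0.1141 0.0962] yaw_y -69.78 z [-7.0e-04  3.1e-03 -1.0e+00] F [-0.44  1.17  0.01] M [0.285 0.128 0.278] w 0.025
corr cm [-0.055  0.096 -0.031] tilt [-0.18 -0.02 -0.  ]
```

```bash
python3 - <<'E'
from h import *
grab('wrist','w9'); im=cv2.imread('pics/w9.png')[130:310,180:430]; cv2.imwrite('pics/c9.png',cv2.resize(im,None,fx=3.2,fy=3.2,interpolation=cv2.INTER_CUBIC)); turn()
E
```

```text
t 10.75 p [0.571  0.1141 0.0962] yaw_y -69.86 z [-7.0e-04  3.2e-03 -1.0e+00] F [-0.44  1.39  0.35] M [0.255 0.089 0.239] w 0.0253
corr cm [-0.058  0.099 -0.031] tilt [-0.19 -0.03 -0.  ]
```

View pics/c9.png

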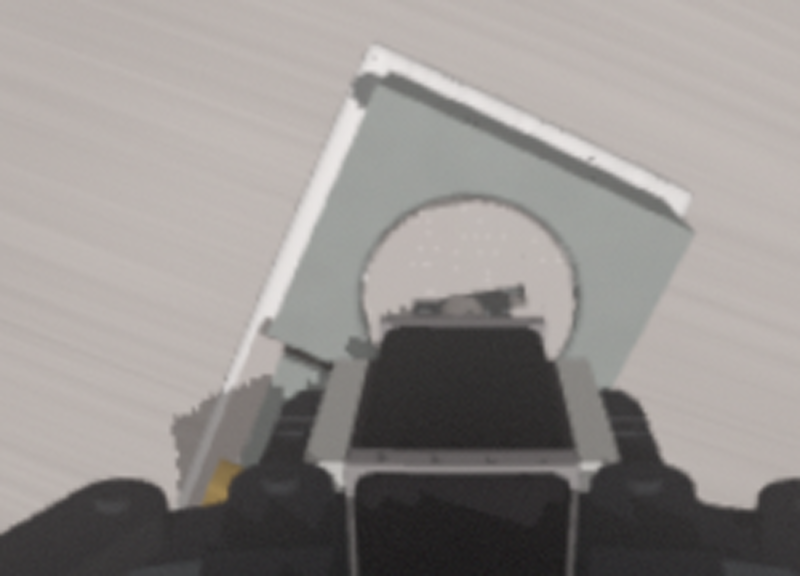

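Call:
servo_tool(deltas=[0,0.02,0,-0.1,0,2])

```text
clock: 10.85
position: [0.571, 0.1142, 0.0962]
ee_rot: [-0.001, 0.987, 0.158, -0.0]
contact_force: [-0.3, 1.0, -0.7]
width: 0.025
```

```bash
python3 - <<'E'
from h import *
turn()
E
```

```text
t 10.85 p [0.571  0.1142 0.0962] yaw_y -71.8 z [-3.0e-04  1.9e-03 -1.0e+00] F [-0.31  1.03 -0.72] M [0.277 0.079 0.318] w 0.025
corr cm [-0.055  0.106 -0.033] tilt [-0.11 -0.02 -0.  ]
```

Call:
servo_tool(deltas=[0,0.02,0,-0.1,0,2])

```text
clock: 10.95
position: [0.571, 0.1143, 0.0962]
ee_rot: [-0.0, 0.99, 0.141, 0.0]
contact_force: [-0.7, 0.3, -0.2]
width: 0.0248
```

```bash
python3 - <<'E'
from h import *
turn()
E
```

```text
t 10.95 p [0.571  0.1143 0.0962] yaw_y -73.76 z [ 1.e-04  6.e-04 -1.e+00] F [-0.72  0.32 -0.2 ] M [0.278 0.155 0.323] w 0.0248
corr cm [-0.052  0.116 -0.032] tilt [-0.03 -0.02 -0.  ]
```

Call:
servo_tool(deltas=[0,0.02,0,-0.1,0,2])

```text
clock: 11.05
position: [0.571, 0.1143, 0.0962]
ee_rot: [0.0, 0.992, 0.124, 0.0]
contact_force: [-1.1, 1.8, -0.4]
width: 0.025
```

```bash
python3 - <<'E'
from h import *
turn()
E
```

```text
t 11.05 p [0.571  0.1143 0.0962] yaw_y -75.72 z [ 5.e-04 -7.e-04 -1.e+00] F [-1.08  1.76 -0.37] M [0.273 0.043 0.329] w 0.025
corr cm [-0.049  0.125 -0.034] tilt [ 0.05 -0.02  0.  ]
```

Moment is climbing at about 0.33 N m. Small steps with repeated readings now.

Call:
servo_tool(deltas=[0,0,0,0,0,1.5])

```text
clock: 11.15
position: [0.571, 0.1144, 0.0962]
ee_rot: [0.0, 0.994, 0.112, 0.0]
contact_force: [0.3, 0.4, 0.1]
width: 0.0253
```

```bash
cat >> h.py <<'E'
def mz(n=3):
    m=[st()['moment'][2]]
    for i in range(n): eyes.get_image('side'); m.append(st()['moment'][2])
    print('mz',np.round(m,3),'mean',np.mean(m).round(3))
E
python3 - <<'E'
from h import *
turn(); mz(); turn()
E
```

```text
t 11.15 p [0.571  0.1144 0.0962] yaw_y -77.18 z [ 6.e-04 -9.e-04 -1.e+00] F [0.29 0.39 0.12] M [0.102 0.044 0.353] w 0.0253
corr cm [-0.048  0.132 -0.03 ] tilt [ 0.06 -0.02  0.  ]
mz [0.353 0.274 0.368 0.347] mean 0.335
t 11.3 p [0.571  0.1144 0.0962] yaw_y -77.15 z [ 6.e-04 -6.e-04 -1.e+00] F [ 0.32  0.97 -1.89] M [0.136 0.066 0.347] w 0.025
corr cm [-0.053  0.132 -0.03 ] tilt [ 0.04 -0.03  0.  ]
```

Call:
servo_tool(deltas=[0,0,0,0,0,1.5])

```text
clock: 11.4
position: [0.571, 0.1144, 0.0962]
ee_rot: [0.0, 0.995, 0.099, 0.0]
contact_force: [0.4, 1.5, 0.6]
width: 0.0251
```

```bash
python3 - <<'E'
from h import *
turn(); mz(5)
grab('side','side2')
E
```

```text
t 11.4 p [0.571  0.1144 0.0962] yaw_y -78.67 z [ 6.e-04 -7.e-04 -1.e+00] F [0.37 1.5  0.56] M [0.147 0.104 0.397] w 0.0251
corr cm [-0.05   0.134 -0.029] tilt [ 0.04 -0.03  0.  ]
mz [0.397 0.331 0.311 0.401 0.352 0.297] mean 0.348
```

Call:
servo_tool(deltas=[0,0,0,0,0,1.2])

```text
clock: 11.8
position: [0.571, 0.1144, 0.0962]
ee_rot: [0.0, 0.996, 0.088, 0.0]
contact_force: [0.4, 0.7, -0.8]
width: 0.0252
```

```bash
python3 - <<'E'
from h import *
turn(); mz(6); grab('wrist','w10')
im=cv2.imread('pics/w10.png')[130:310,180:430]; cv2.imwrite('pics/c10.png',cv2.resize(im,None,fx=3.2,fy=3.2,interpolation=cv2.INTER_CUBIC))
im=cv2.imread('pics/side2.png')[150:250,220:340]; cv2.imwrite('pics/c10s.png',cv2.resize(im,None,fx=5,fy=5,interpolation=cv2.INTER_CUBIC))
E
```

```text
t 11.8 p [0.571  0.1144 0.0962] yaw_y -79.89 z [ 7.e-04 -6.e-04 -1.e+00] F [ 0.4   0.71 -0.76] M [0.182 0.067 0.408] w 0.0252
corr cm [-0.049  0.133 -0.03 ] tilt [ 0.04 -0.03  0.  ]
mz [0.408 0.373 0.318 0.337 0.282 0.335 0.33 ] mean 0.34
```

View pics/c10.png

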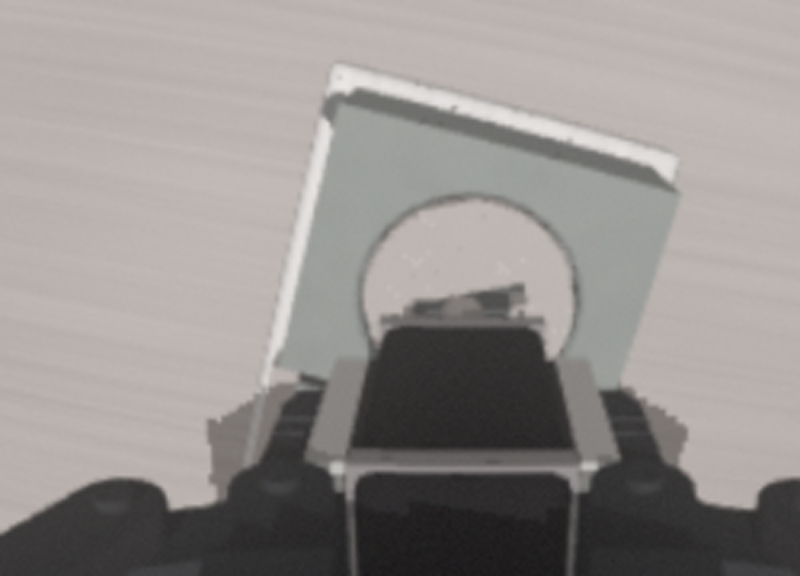

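View pics/c10s.png

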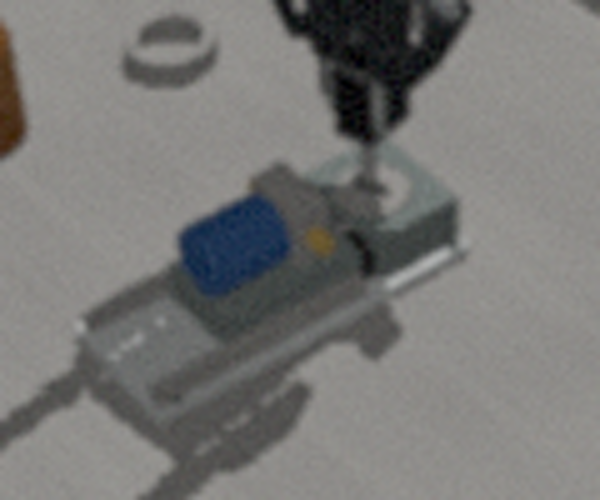

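The moving moment reached about 0.40 N m, with the trend 0.33 → 0.35 → 0.40 → 0.41, so the pump is well tight and I stop here. I'll back the blade off within its play and lift out.

Call:
servo_tool(deltas=[0,0,0,0,0,-3,0,0,0,0,0,-3])

```text
clock: 12.35
position: [0.5711, 0.1144, 0.0962]
ee_rot: [0.0, 0.99, 0.141, 0.0]
contact_force: [-0.0, 0.7, -0.4]
width: 0.0249
```

```bash
python3 - <<'E'
from h import *
turn(); mz(1)
E
```

```text
t 12.35 p [0.5711 0.1144 0.0962] yaw_y -73.74 z [ 6.e-04 -4.e-04 -1.e+00] F [-0.    0.69 -0.39] M [ 0.064 -0.029 -0.027] w 0.0249
corr cm [-0.064  0.125 -0.033] tilt [ 0.03 -0.03  0.  ]
mz [-0.027  0.018] mean -0.004
```

Call:
servo_tool(deltas=[0,0,-0.6,0,0,0,0,0,-1,0,0,0,0,0,-2,0,0,0,0,0,-3,0,0,0,0,0,0,0,0,0])

```text
clock: 12.9
position: [0.5712, 0.1135, 0.166]
ee_rot: [0.001, 0.99, 0.139, 0.0]
contact_force: [1.0, -0.6, -0.7]
width: 0.0249
```

```bash
python3 - <<'E'
from h import *
grab('wrist','w11'); show()
o=rectify('w11',.043,[.565,.113],0,.05,.0002); cv2.imwrite('pics/o11.png',o[:,:,::-1])
plan([.4612,-.2643,.19],np.radians(-27.5),n=10)
E
```

```text
t 12.95 p [0.5697 0.1134 0.1638] yaw_y -74.03 z [-0.0036 -0.0017 -1.    ] F [-0.78  0.39 -1.98] M [-0.059  0.05   0.021] w 0.0248
n 10 dist cm 39.38 ang 46.5
[-2.08, 3.33, -0.25, -0.0, 0.0, -4.7, -2.35, 3.15, -0.25, -0.0, 0.0, -4.6, -2.6, 2.95, -0.25, -0.0, 0.0, -4.7, -2.83, 2.73, -0.25, -0.0, 0.0, -4.6, -3.04, 2.5, -0.25, -0.0, 0.0, -4.7, -3.23, 2.24, -0.25, -0.0, 0.0, -4.6, -3.4, 1.97, -0.25, -0.0, 0.1, -4.7, -3.55, 1.68, -0.26, -0.0, 0.0, -4.6, -3.67, 1.4, -0.26, -0.1, 0.0, -4.7, -3.78, 1.09, -0.26, -0.0, 0.1, -4.6]
```

View pics/o11.png

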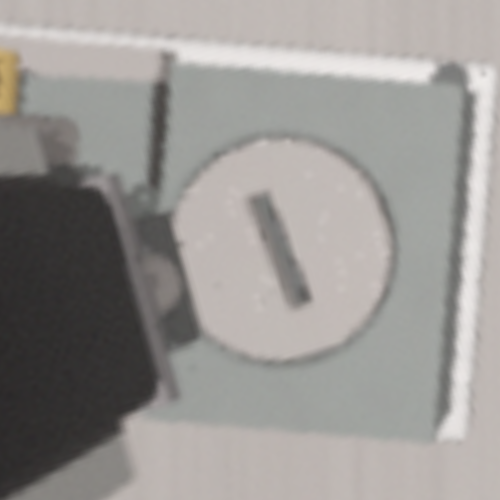

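The disc is left turned with its slot at about -69°, roughly 1.1 rad closed, and the pump face is against the seal. Returning to the holder.

Call:
servo_tool(deltas=[-2.08,3.33,-0.35,0,0,-4.7,-2.35,3.15,-0.3,0,0,-4.6,-2.6,2.95,-0.3,0,0,-4.7,-2.83,2.73,-0.25,0,0,-4.6,-3.04,2.5,-0.25,0,0,-4.7,-3.23,2.24,-0.25,0,0,-4.6,-3.4,1.97,-0.25,0,0.1,-4.7,-3.55,1.68,-0.26,0,0,-4.6,-3.67,1.4,-0.26,-0.1,0,-4.7,-3.3,1.09,-0.26,0,0.1,-4.6,0,0,0,0,0,0,0,0,0,0,0,0])

```text
clock: 14.15
position: [0.4569, -0.2727, 0.1812]
ee_rot: [-0.008, 0.847, 0.531, -0.006]
contact_force: [-0.1, 0.5, -1.8]
width: 0.025
```

```bash
python3 - <<'E'
from h import *
show();tipshow(); plan([.4612,-.2643,.15],np.radians(-27.5),n=3)
E
```

```text
t 14.15 p [ 0.4569 -0.2727  0.1812] yaw_y -25.85 z [-0.0184  0.0073 -0.9998] F [-0.1   0.46 -1.79] M [-0.022  0.031 -0.034] w 0.025
tip [ 0.4558 -0.2723  0.1201]
n 3 dist cm 3.26 ang 2.0
[0.32, 0.03, 1.04, -0.4, 0.0, 0.5, 0.32, 0.01, 1.04, -0.4, 0.0, 0.6, 0.31, 0.01, 1.04, -0.3, 0.1, 0.5]
```

Call:
servo_tool(deltas=[0.32,0.03,1.04,-0.4,0,0.5,0.32,0.01,1.04,-0.4,0,0.6,0.31,0.01,1.0,-0.3,0.1,0.5,0,0,0,0,0,0])

```text
clock: 14.55
position: [0.4601, -0.2596, 0.147]
ee_rot: [-0.003, 0.855, 0.518, -0.001]
contact_force: [-0.2, 0.3, -1.3]
width: 0.0249
```

```bash
python3 - <<'E'
from h import *
show();tipshow(); plan([.4612,-.2643,.135],np.radians(-27.5),n=1)
E
```

```text
t 14.55 p [ 0.4601 -0.2596  0.147 ] yaw_y -27.57 z [-0.004   0.0046 -1.    ] F [-0.21  0.26 -1.26] M [-0.018 -0.037 -0.01 ] w 0.0249
tip [ 0.4599 -0.2593  0.0858]
n 1 dist cm 1.3 ang 0.4
[-0.37, 0.32, 1.2, -0.3, -0.1, -0.1]
```

Call:
servo_tool(deltas=[-0.37,0.3,1.2,-0.3,-0.1,0,0,0,0,0,0,0,0,0,0,0,0,0])

```text
clock: 14.85
position: [0.4614, -0.2615, 0.135]
ee_rot: [-0.001, 0.855, 0.519, -0.0]
contact_force: [-0.3, -0.0, -0.7]
width: 0.025
```

```bash
python3 - <<'E'
from h import *
grab('wrist','w12');show();tipshow(); plan([.4612,-.2643,.125],np.radians(-27.5),n=1)
im=cv2.imread('pics/w12.png')[150:270,240:420]; cv2.imwrite('pics/c12.png',cv2.resize(im,None,fx=4,fy=4,interpolation=cv2.INTER_CUBIC))
E
```

```text
t 14.9 p [ 0.4612 -0.2614  0.135 ] yaw_y -27.42 z [-0.0014  0.002  -1.    ] F [-0.12 -0.8  -1.54] M [0.017 0.003 0.029] w 0.0253
tip [ 0.4612 -0.2613  0.0738]
n 1 dist cm 1.04 ang 0.2
[-0.26, 0.13, 0.99, -0.1, -0.1, 0.1]
```

View pics/c12.png

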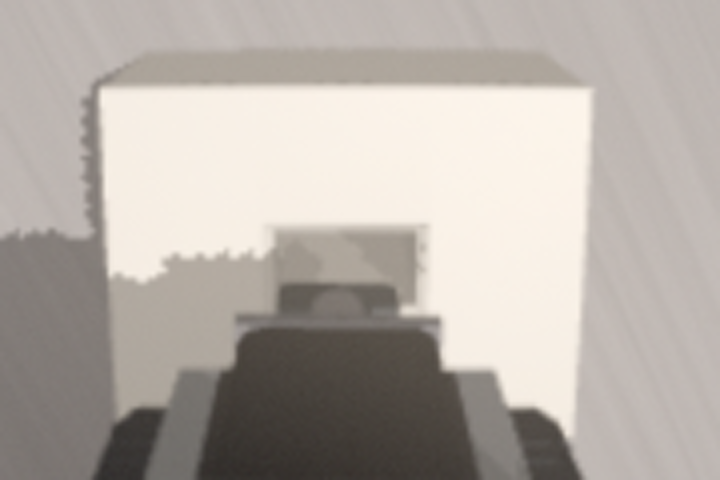

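Call:
servo_tool(deltas=[-0.26,0.13,0.8,-0.1,-0.1,0,0,0,0,0,0,0,0,0,0,0,0,0])

```text
clock: 15.2
position: [0.4619, -0.2646, 0.1276]
ee_rot: [0.001, 0.854, 0.52, -0.0]
contact_force: [0.1, 0.2, -0.3]
width: 0.0252
```

```bash
python3 - <<'E'
from h import *
show();tipshow(); plan([.4612,-.2643,.112],np.radians(-27.5),n=1)
E
```

```text
t 15.2 p [ 0.4619 -0.2646  0.1276] yaw_y -27.4 z [ 0.001  -0.0018 -1.    ] F [ 0.14  0.16 -0.27] M [0.    0.009 0.045] w 0.0252
tip [ 0.462  -0.2648  0.0664]
n 1 dist cm 1.56 ang 0.2
[-0.0, -0.08, 1.56, 0.1, 0.1, 0.1]
```

Call:
servo_tool(deltas=[0,-0.08,1,0.1,0.1,0,0,0,1,0,0,0])

```text
clock: 15.4
position: [0.4622, -0.2651, 0.108]
ee_rot: [0.002, 0.855, 0.519, 0.001]
contact_force: [0.8, 0.3, -1.9]
width: 0.0249
```

```bash
python3 - <<'E'
from h import *
show();tipshow(); plan([.4612,-.2643,.072],np.radians(-27.5),n=3)
E
```

```text
t 15.4 p [ 0.4622 -0.2651  0.108 ] yaw_y -27.41 z [ 0.0033 -0.0015 -1.    ] F [ 0.77  0.26 -1.94] M [ 0.002 -0.003  0.003] w 0.0249
tip [ 0.4624 -0.2652  0.0468]
n 3 dist cm 3.6 ang 0.2
[0.01, -0.05, 1.2, 0.1, -0.0, 0.0, 0.01, -0.04, 1.2, 0.1, -0.0, 0.0, 0.01, -0.04, 1.2, 0.0, -0.0, 0.1]
```

Tip is in the hole with no contact force. Lowering further.

Call:
servo_tool(deltas=[0.01,-0.08,1.2,0.1,0.1,0,0.01,-0.06,1.2,0.1,0,0,0.01,-0.04,0.9,0,0,0,0,0,0,0,0,0])

```text
clock: 15.8
position: [0.4588, -0.2627, 0.0692]
ee_rot: [-0.003, 0.855, 0.519, -0.0]
contact_force: [0.4, -0.1, -1.2]
width: 0.0251
```

```bash
python3 - <<'E'
from h import *
show();tipshow(); plan([.4612,-.2643,.067],np.radians(-27.5),n=1)
E
```

```text
t 15.8 p [ 0.4588 -0.2627  0.0692] yaw_y -27.43 z [-0.0038  0.0054 -1.    ] F [ 0.42 -0.09 -1.23] M [ 0.045  0.032 -0.002] w 0.0251
tip [ 0.4585 -0.2624  0.008 ]
n 1 dist cm 0.37 ang 0.4
[-0.03, 0.29, 0.22, -0.3, -0.2, 0.1]
```

Call:
servo_tool(deltas=[-0.03,0.2,0.25,-0.3,-0.2,0,0,0,0.05,0,0,0])

```text
clock: 16.0
position: [0.4605, -0.264, 0.0672]
ee_rot: [-0.0, 0.855, 0.519, -0.001]
contact_force: [-1.3, 0.6, 4.1]
width: 0.0248
```

```bash
python3 - <<'E'
from h import *
show();tipshow(); plan([.4612,-.2643,.067],np.radians(-27.5),n=1)
E
```

```text
t 16.0 p [ 0.4605 -0.264   0.0672] yaw_y -27.43 z [-1.e-03 -4.e-04 -1.e+00] F [-1.32  0.59  4.14] M [0.178 0.169 0.033] w 0.0248
tip [ 0.4604 -0.264   0.006 ]
n 1 dist cm 0.08 ang 0.1
[0.01, 0.08, 0.02, -0.0, 0.0, 0.1]
```

Seated: about 4 N upward and the tip at 6 mm. Releasing.

Call:
servo_tool(deltas=[0,0,0,0,0,0,0,0,0,0,0,0,0,0,0,0,0,0,0,0,0,0,0,0,0,0,0,0,0,0,0,0,0,0,0,0,0,0,0,0,0,0], jaw=8)

```text
clock: 16.7
position: [0.4622, -0.2652, 0.0685]
ee_rot: [0.002, 0.855, 0.519, 0.0]
contact_force: [0.1, 0.2, 0.1]
width: 0.08
```

Call:
servo_tool(deltas=[0,0,-1,0,0,0,0,0,-2.5,0,0,0,0,0,-3.5,0,0,0,0,0,-4,0,0,0,0,0,-4,0,0,0,0,0,0,0,0,0,0,0,0,0,0,0])

```text
clock: 17.4
position: [0.4613, -0.2643, 0.2272]
ee_rot: [0.002, 0.855, 0.519, 0.0]
contact_force: [-0.5, -0.2, -0.8]
width: 0.08
```

```bash
python3 - <<'E'
from h import *
show()
grab('wrist','w13');grab('side','side3'); show()
a=cv2.imread('pics/w13.png'); cv2.imwrite('pics/c13.png',a)
o=rectify('w13',.112,[.461,-.264],np.radians(-27.5),.05,.0002); cv2.imwrite('pics/o13.png',o[:,:,::-1])
b=cv2.imread('pics/side3.png'); cv2.imwrite('pics/c14.png',np.hstack([cv2.resize(b[220:350,290:460],(510,390),interpolation=cv2.INTER_CUBIC)]))
plan([.47,.06,.2],np.radians(-27.5),n=9)
E
```

```text
t 17.4 p [ 0.4613 -0.2643  0.2272] yaw_y -27.43 z [ 0.0029 -0.0034 -1.    ] F [-0.45 -0.17 -0.84] M [-0.016 -0.002  0.069] w 0.08
t 17.5 p [ 0.4612 -0.2643  0.2263] yaw_y -27.43 z [ 0.0021 -0.0028 -1.    ] F [-0.6   0.4   0.53] M [ 0.04   0.039 -0.016] w 0.0802
n 9 dist cm 32.54 ang 0.2
[3.24, -1.57, 0.28, 0.0, 0.0, 0.0, 3.24, -1.57, 0.28, 0.0, 0.0, 0.0, 3.24, -1.58, 0.28, 0.0, 0.0, 0.0, 3.24, -1.57, 0.28, 0.0, 0.0, 0.0, 3.25, -1.58, 0.28, 0.0, 0.0, 0.0, 3.24, -1.57, 0.29, 0.0, 0.0, 0.0, 3.25, -1.58, 0.28, 0.1, 0.0, 0.0, 3.24, -1.57, 0.29, 0.0, 0.0, 0.0, 3.25, -1.58, 0.29, 0.1, 0.1, 0.1]
```

View pics/c13.png

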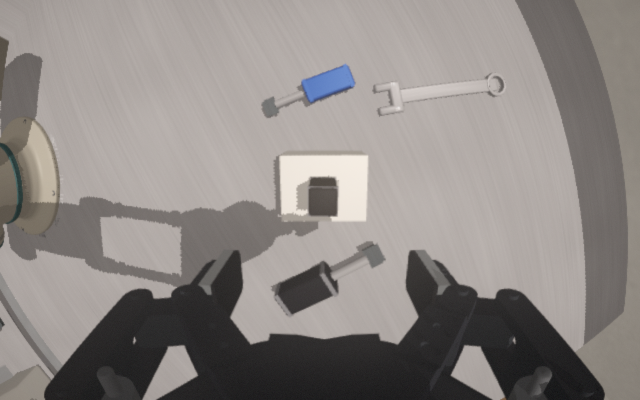

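View pics/c14.png

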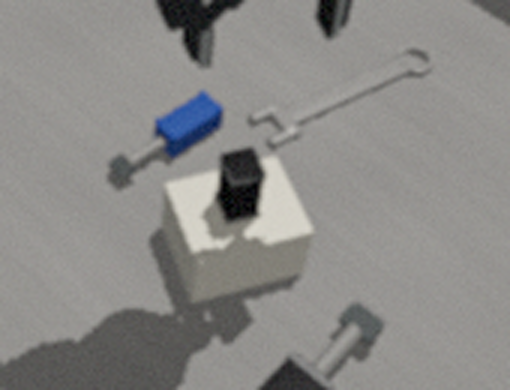

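The driver stands upright in the holder again, handle at (323,197) in the wrist view, and the other things haven't moved. There's time to check the seal gap from straight above.

```bash
python3 - <<'E'
from h import *
im,d,K,Rm,t=load('w13'); print('depth handle/holder',d[197,323],d[190,290])
C,D=fray('w13',[[323,197],[290,190]]); ax=np.array([0,0,1.])@Rm
for k,(v,u) in enumerate([(197,323),(190,290)]): print(C+D[k]*d[v,u]/(D[k]@ax))
plan([.535,.05,.17],np.radians(-5),n=9)
E
```

```text
depth handle/holder 0.26473755 0.31958768
[ 0.46197462 -0.26022843  0.11189327]
[ 0.42891293 -0.24970544  0.05650274]
n 9 dist cm 32.77 ang 22.4
[3.48, -0.88, 0.62, 0.0, 0.0, -2.5, 3.51, -0.73, 0.62, 0.0, 0.0, -2.5, 3.54, -0.58, 0.62, 0.0, 0.0, -2.5, 3.56, -0.42, 0.62, 0.0, 0.0, -2.5, 3.58, -0.27, 0.62, 0.0, 0.0, -2.5, 3.59, -0.11, 0.62, 0.0, 0.0, -2.5, 3.59, 0.05, 0.61, 0.0, 0.0, -2.5, 3.58, 0.2, 0.62, 0.1, 0.1, -2.5, 3.57, 0.36, 0.62, 0.0, 0.0, -2.4]
```

Handle top measures 111.9 mm, as it should when fully down (112 mm).

Call:
servo_tool(deltas=[3.48,-0.88,0.62,0,0,-2.5,3.51,-0.73,0.62,0,0,-2.5,3.54,-0.58,0.62,0,0,-2.5,3.56,-0.42,0.62,0,0,-2.5,3.58,-0.27,0.62,0,0,-2.5,3.59,-0.11,0.62,0,0,-2.5,3.59,0.05,0.61,0,0,-2.5,3.58,0.2,0.3,0.1,0.1,-2.5,2.5,0.36,0,0,0,-2.4,0,0,0,0,0,0,0,0,0,0,0,0])

```text
clock: 18.6
position: [0.524, 0.0517, 0.1599]
ee_rot: [-0.013, 0.733, 0.68, -0.01]
contact_force: [-0.5, 0.3, -0.7]
width: 0.0798
```

```bash
python3 - <<'E'
from h import *
grab('wrist','w14');show()
im,d,K,Rm,t=load('w14'); print('cam',-Rm.T@t)
o=rectify('w14',.034,[.55,.113],np.radians(-5),.045,.00015); cv2.imwrite('pics/o14.png',o[:,:,::-1])
o=rectify('w2',.034,[.55,.113],np.radians(-5),.045,.00015); cv2.imwrite('pics/o2c.png',o[:,:,::-1])
E
```

```text
t 18.65 p [0.524  0.0516 0.1599] yaw_y -4.38 z [-0.0324  0.0053 -0.9995] F [ 0.05  1.82 -0.79] M [ 0.023  0.023 -0.003] w 0.0799
cam [0.53289266 0.11734787 0.30219737]
```

View pics/o14.png

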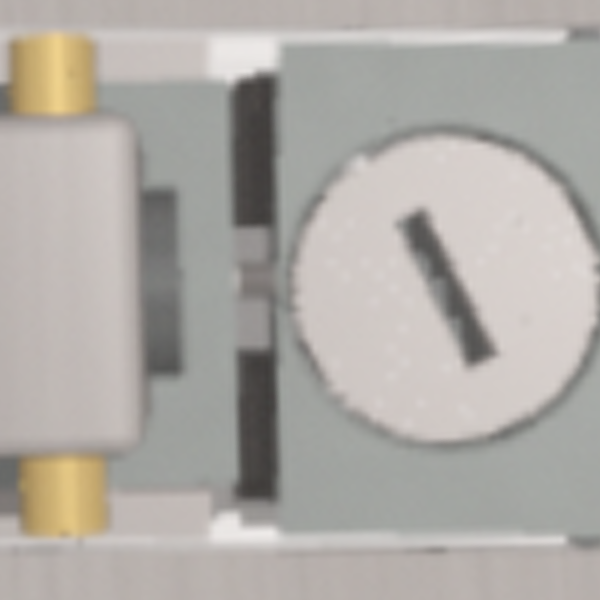

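View pics/o2c.png

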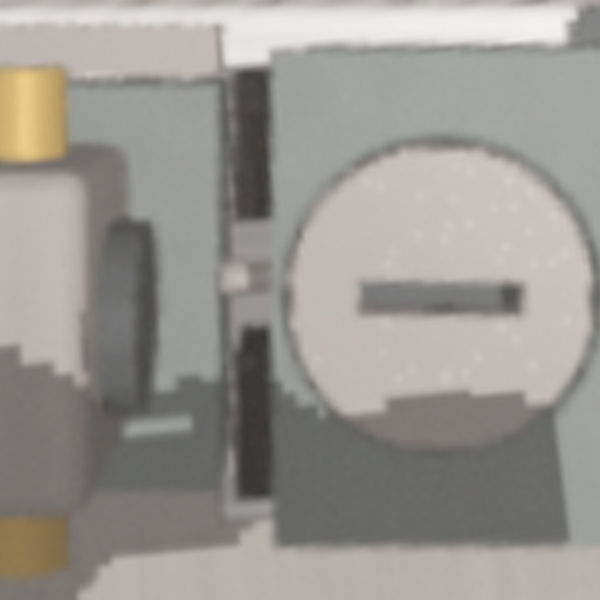

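The gap is closed: the pump edge meets the seal at crop column ~233, where there was about 2 mm of light gap before. The slot is at about 63°, so roughly 1.1 rad. Handing in.

Call:
servo_tool(deltas=[0,0,-2,0,0,0,0,0,0,0,0,0,0,0,0,0,0,0])

```text
clock: 18.95
position: [0.5228, 0.0484, 0.1781]
ee_rot: [-0.014, 0.735, 0.678, -0.012]
contact_force: [-0.3, 0.5, 0.6]
width: 0.0802
```

```bash
python3 - <<'E'
from h import *
show(); print(manip.sign_off())
E
```

```text
t 18.95 p [0.5228 0.0484 0.1781] yaw_y -4.63 z [-0.0372  0.0042 -0.9993] F [-0.29  0.48  0.56] M [-0.021 -0.027  0.038] w 0.0802
the job is handed in; nothing more can be done
None
```

The pump module is drawn in tight against the seal, the driver is back fully down in its holder and released, and the job is handed in at 18.95 s.

- **Turning the cam:** I took the small black driver from the holder, seated its blade in the slot and turned the disc clockwise to about 1.1 rad. I stopped when the moment while turning reached about 0.40 N m; it read about 0.34 N m on average once at rest. Single readings scatter by about 0.05 N m, so the final tightness is known only to within that.
- **Pump and seal:** The last wrist view shows the pump face against the seal. Before turning there was a gap of about 2 mm.
- **Driver:** It stands upright, with its handle top measured at 111.9 mm; 112 mm means fully down.
- **Other things:** The gripper touched neither the pump nor the dock. The blue driver and the larger black one toppled by themselves in the first seconds, before the arm came near the holder. I left both lying where they fell.

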